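# Find the flush release button on the vacuum sealer and open its lid

### The job

Open the vacuum sealer ready for the next bag: its lid release is an unmarked flush button set somewhere along the bare metal plate of the front ledge, so feel slowly and lightly along the plate with a fingertip until it gives, and press it in. Let the lid spring up by itself - do not pry, lift or push it - and take your hand away, leaving the lid standing open. Nothing needs picking up; leave the other things on the bench where they are, and do not lean hard on anything.

Things in the scene. Friction and masses are not known exactly. Their poses are not given: they have to be found in the camera images.
- sealer: Vacuum sealer for food bags: low white box, 240 deep (x) x 370 wide (y) x 82 mm high, fixed. Origin: centre of underside; +x to its back (hinge), -x to its front and the user, +y to its left end, z up. Flat top 80 mm above the bench: front ledge (x -120 to -55 mm), lid (x -55 to 75), rear deck (x 75 to 120). White cheeks 1.5 mm proud end the ledge; the touch keys on the left one play no part here.
- ledge_mid (a point): Centre of the bare metal plate between the cheeks of the front ledge, on its level, rigid surface (sealer x = -87.5, y = 0, z = 80 mm); axes as the sealer's. The plate runs 170 mm along y, 61 mm along x. The release button is on this centre line (same x), but how far along differs from sealer to sealer: its centre is anywhere from y = -48 to +48 mm from this point.
- release (a joint): Travel of the release button: 0 out, 0.005 m fully in. A rectangular cap of the plate's own metal, 52 mm along the ledge x 38 mm across, in a 54 x 40 mm hole, seen only as a hairline; its top is 2 mm below the plate's surface. Goes straight down on a spring: gives at about 3 N, fully in at about 6.5 N, comes back out when let go. The lid is unlatched 2.5 to 4 mm in.
- lid (a joint): Opening angle of the lid about its hinge along the far (+x) edge: 0 shut, 1.2 rad wide open against its stop. Held shut by the latch; once let go, a damped spring lifts it all the way by itself in 2 to 3 s and keeps it up.
- lid_cover: The flat white lid, 128 deep x 366 wide x 20 mm thick, its top flush with the ledge when shut. Origin on the hinge line, 75 mm behind the sealer's origin and 73 mm above the bench; when shut its axes are the sealer's.
- jar: Glass spice jar with red cap, 56 mm across, 85 mm high, standing close to the left (+y) end of the sealer; loose. Origin: centre of its underside.
- bowl: White bowl, 116 mm across, 55 mm high, standing close to the right (-y) end of the sealer; loose. Origin: centre of its underside.
- spatula: Spatula (white handle, thin steel blade) lying on the bench in front of the sealer, roughly along the ledge; loose, 280 mm long, 20 mm high. Origin under its middle, x along it.
- jug: Clear measuring jug with handle, 90 mm across, 110 mm high, on the left of the bench; loose. Origin: centre of its underside.
- oil: Amber oil bottle, 66 mm across, 240 mm high, on the left of the bench; loose. Origin: centre of its underside.
- tub: White open plastic tub of diced tofu, 100 x 136 x 45 mm, on the right of the bench; loose. Origin: centre of its underside.

How it is judged (in metres and radians):
On the way, in this order (a step that is already met when the one before it is completed fails the run):
1. the release button is pressed in (value of joint release above 0.0022 m), for 0.02 s.
2. the lid has sprung open (value of joint lid above 1.1 rad), for 0.2 s.
At the end, for the whole second after the job is handed in: The lid stands open (over 1.1 rad of its 1.2 rad) and at rest, the button has come back out (less than 1 mm in), and the other things stand within 30 mm of where they were (value of joint lid above 1.1 rad and velocity of joint lid between -0.05 and 0.05 rad/s and value of joint release below 0.001 m and distance of each of jar, bowl, spatula, jug, oil, tub from where it was at the start of the episode below 0.03 m); the robot touches nothing.
It fails at once if one of the other things is lifted, carried or shoved more than 30 mm (distance of any of jar, bowl, spatula, jug, oil, tub from where it was at the start of the episode above 0.03 m).
It fails at once if the lid is lifted or pushed with the fingers while it opens (over 8 N) (value of joint lid above 0.03 rad and contact force between the fingers and lid_cover above 8 N).
It fails at once if something is struck or leaned on hard (fingers over 150 N at the peak, rest of the arm on the sealer over 40 N) (contact force between the fingers and anything else above 150 N or contact force between the arm and sealer above 40 N).
It also fails if it takes over 45 s, if anything falls off the work surface, if the arm or the gripper's body presses on something with over 40 N, if the wrist force passes 120 N, or if a joint passes its speed limit or range.

### The arm

A 6-joint arm with a two-finger parallel gripper is mounted at the origin on the work surface. World frame = base frame: x ahead of the robot, y to its left, z up, the work surface at z = 0. Lengths are in mm, angles in rad, forces in N, time in s.
With the tool pointing down it reaches from about 350 to 975 mm from the base axis. Payload 7.1 kg.
Tool frame: the origin (TCP) lies at the centre of the arm's flange, where the gripper is bolted on; the fingertips stand 182 mm ahead of it and the grasp point (between the pads) lies 163 mm ahead of it; z points along the fingers, y is the line along which they close (so a half turn about z gives the same grasp; the last joint's range is limited). The gripper opens to 88 mm and grips with 3 to 60 N. Pads are 20 mm wide; open, the fingers measure 115 mm over their backs; the gripper's body (75 mm by 178 mm) begins 61 mm behind the grasp point.
Start: joints at [-1.289, 0.423, 1.63, -0, 1.089, -0.019], TCP at [185.196, -596.916, 404.675] pointing down, gripper open.
Joint ranges: [-3, 3], [-0.9, 2.11], [0.09, 2.58], [-1.31, 4.45], [0.11, 2.69], [-2.54, 2.54]. Speed limits (rad/s): [2.39, 2.39, 3.01, 3.14, 3.14, 3.14].

### API

Orientations are given as a rotation vector (axis times angle).
In Python, from workcell import readout, get_image, ctrl gives the robot as it stands.
- The arm moves only by the tool step_arm, never from a script. Its argument "targets" is a list that holds one entry, the list of rows, each a list of 7 numbers: the shift along the world's x, y, z as a fraction of full scale, then the turn, a rotation vector about the world's x, y, z as a fraction of full scale, then the opening, from 0 (shut) to 1 (fully open). In form: [[[dx, dy, dz, wx, wy, wz, claw], ...]]. A call has exactly 5 rows; each row shifts and turns the commanded pose from where the row before left it; what a row does not reach is not made up. Full scale, the value 1, is 0.05 m for a shift and 4 degrees for a turn. A row lasts 1/8 s, in which the tool goes at most 62.5 mm and 10.7 degrees, less where a joint would pass 70% of its speed; a pose out of reach is approached as far as the arm can. A call with a number of a shift or a turn outside -1 to 1 is refused whole. A call with a gripper value outside its range is refused whole. The fingers move at their own pace and stop on an object; the grip force is fixed at half the most. Time passes only in rows, so rows that do not move let the fingers close, or fill a call up. It gives the time, the measured TCP pose, the force, the opening and the grip force at its end, in the units of the state.
- readout.get_obs(): the state, without advancing time (a new reading comes with each control period).
- get_image(name): name is "side" or "top"; returns a dict with "pixels" (400x640x3 uint8, red, green, blue), "intrinsics" (3x3 intrinsics, pixels), "extrinsics" (4x4, takes a point from world to camera coordinates). Camera axes: x right, y down, z forward; pixel columns grow to the right and rows downward; lengths in mm; the calibration is good to about 2 mm. A picture is of the moment at which its call begins. There is no depth.
- ctrl.close_job(): hands the job in; it is judged then, once.
The state is a dict: "t": time; "qpos": joint angles; "qvel": joint speeds; "joint_torque": joint torques, N m; "ee_pos": TCP position; "orientation": TCP orientation; "ft_force": force on the tool from outside, world axes, zero at the start; "moment": the same for the moment, N m; "width": finger opening in mm; "grasp_force": force on a finger pad.
Only numpy, scipy, OpenCV 4.12 (cv2) and the standard library are available. Lean on these libraries where they do the work, as an engineer would, in place of code of your own. Each camera call takes 0.05 s, during which the arm holds its last target. There are 200 camera calls.

## Working session

There is one attempt and no reset: what is moved stays moved. The work goes in short steps, Python scripts to look and compute and a tool call to move; the robot and the scene stay as the last step left them, time stands still between calls to the robot, and variables do not carry over. Pictures are saved under pics/ and viewed, at most 10 in all, crops included, and the job is handed in when it is done.

Besides the shell and the picture viewer there is one more tool, called as name(argument=value, ...) on one line, values as JSON. step_arm: Moves the arm, as the interface text tells. Shift numbers are shares of 0.05 m and turn numbers shares of 4 degrees, none past 1 either way. Its arguments: {"type":"object","properties":{"targets":{"type":"array"}},"required":["targets"]}

```bash
mkdir -p pics; python3 - <<'E'
from workcell import readout,get_image
import cv2,numpy as np
for n in("top","side"):
    d=get_image(n);cv2.imwrite(f"pics/{n}0.png",d["pixels"][:,:,::-1]);np.savez(f"{n}0.npz",**d)
    print(n,np.array(d["intrinsics"]).round(1).tolist(),np.array(d["extrinsics"]).round(3).tolist())
o=readout.get_obs();print(o)
E
```

```text
top [[450.7, 0.0, 320.8], [0.0, 450.7, 201.5], [0.0, 0.0, 1.0]] [[0.018, -1.0, -0.005, -24.704], [-0.982, -0.017, -0.19, 576.067], [0.19, 0.008, -0.982, 1489.443], [0.0, 0.0, 0.0, 1.0]]
side [[460.9, 0.0, 313.7], [0.0, 460.9, 203.7], [0.0, 0.0, 1.0]] [[-0.911, -0.413, -0.018, 511.761], [-0.227, 0.538, -0.812, 196.734], [0.345, -0.735, -0.584, 1138.049], [0.0, 0.0, 0.0, 1.0]]
{'t': 0.1, 'qpos': array([-1.28899689e+00,  4.23758323e-01,  1.63057553e+00, -2.14040408e-05,
        1.08862913e+00, -1.89922251e-02]), 'qvel': array([-0.00016305, -0.00113972, -0.00332914, -0.00060925, -0.00153545,
        0.00085957]), 'joint_torque': array([-4.10071925e-04, -5.45613563e+01, -2.74324590e+01,  6.45046681e-02,
        1.88161799e-02, -4.94146991e-05]), 'ee_pos': array([ 185.13213312, -596.69733342,  403.99802508]), 'orientation': array([-3.10478680e+00, -4.70515524e-01,  3.11421608e-04]), 'ft_force': array([ 1.00595194, -0.06970076,  0.27446912]), 'moment': array([0.00123403, 0.02489897, 0.06096397]), 'grasp_force': 0.0, 'width': 87.79892422173353}
```

View pics/top0.png

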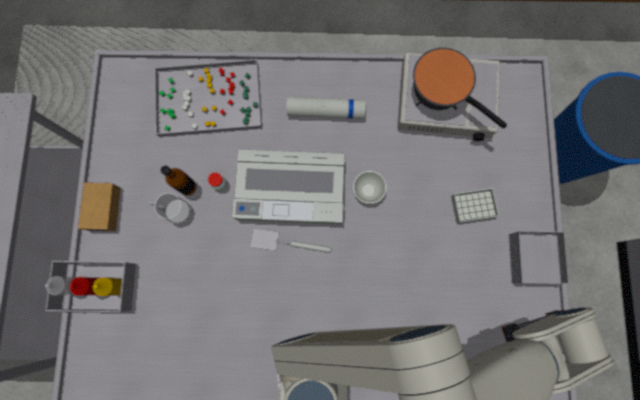

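View pics/side0.png

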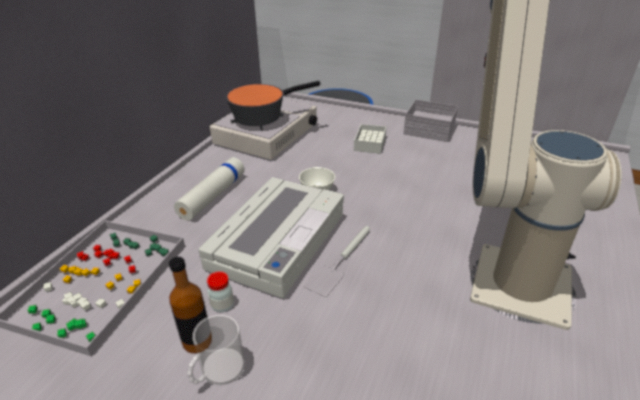

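The top view shows the sealer at about cols 233-345, rows 151-222, with its ledge at rows 200-220. The jar is at (215,180), the bowl at (369,187) and the spatula at about (252-330, 243). I'll enlarge the sealer and measure its corners.

```bash
python3 - <<'E'
import cv2
a=cv2.imread("pics/top0.png")[140:260,200:360]
cv2.imwrite("pics/crop.png",cv2.resize(a,None,fx=5,fy=5,interpolation=cv2.INTER_CUBIC))
E
cat > h.py <<'E'
import numpy as np
def ray(n,u,v,z):
    d=np.load(f"{n}0.npz");K=d["intrinsics"];E=d["extrinsics"];R,t=E[:3,:3],E[:3,3]
    c=-R.T@t;r=R.T@np.linalg.solve(K,[u,v,1]);return c+r*(z-c[2])/r[2]
def proj(n,p):
    d=np.load(f"{n}0.npz");q=d["intrinsics"]@(d["extrinsics"]@[*p,1])[:3];return q[:2]/q[2]
E
```

```text
(no output)
```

View pics/crop.png

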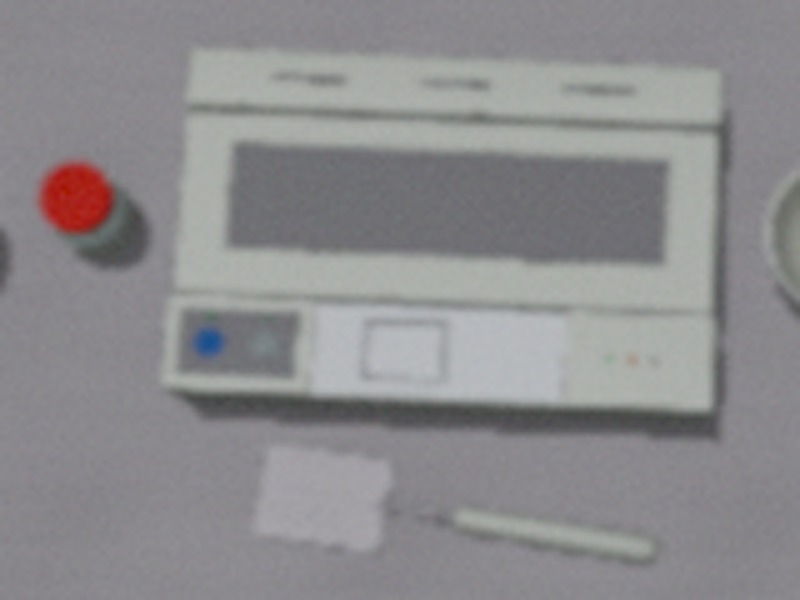

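The plate spans crop cols 312-563, and there is a hairline rectangle at crop (362-448, 320-381), about 54x40 mm. That matches the button's hole. Next I'll compute its position and the sealer's yaw.

```bash
python3 - <<'E'
from h import *
P=lambda u,v,z:ray("top",199.6+u/5,139.6+v/5,z)
fl,fr=P(165,388,80),P(715,410,80);print("front",fl,fr,np.linalg.norm(fl-fr))
bl,br=P(190,50,80),P(720,70,80);print("back",bl,br)
b=P(405,351,79);print("hole",b)
L,Rr=P(362,320,80),P(448,381,80);print("hole diag",L-Rr)
print("plate mid",(P(312,350,80)+P(563,357,80))/2)
for a in((fl,fr),(bl,br)):
    d=a[0]-a[1];print("yaw",np.degrees(np.arctan2(-d[0],d[1])))
d=fl-bl;print("yaw side",np.degrees(np.arctan2(-d[1],-d[0])))
print(proj("side",b))
E
```

```text
front [512.94611007 279.9110487   80.        ] [504.55144748 -88.7752227   80.        ] 368.78182856281865
back [749.0801628  275.74793567  80.        ] [740.8845503  -90.04780237  80.        ]
hole [541.09576336 119.96461546  79.        ]
hole diag [40.58303215 59.2907005   0.        ]
plate mid [539.60180195  98.01066789  80.        ]
yaw -1.3043492021984133
yaw -1.2834907834059313
yaw side -1.0100368591680708
[301.33568018 232.40613401]
```

step_arm(targets=[[[0.475,0.95,0,0,0,-0.925,0],[0.475,0.95,0,0,0,-0.925,0],[0.475,0.95,0,0,0,-0.925,0],[0.475,0.95,0,0,0,-0.925,0],[0.475,0.95,0,0,0,-0.925,0]]])

```text
t: 0.72
ee_pos: [304.3, -357.8, 404.5]
orientation: [-3.141, 0.039, 0.0]
ft_force: [1.0, 0.3, 0.7]
width: 41.3
grasp_force: 0.0
```

step_arm(targets=[[[0.475,0.95,0,0,0,0,0],[0.475,0.95,0,0,0,0,0],[0.475,0.95,0,0,0,0,0],[0.475,0.95,0,0,0,0,0],[0.475,0.95,0,0,0,0,0]]])

```text
t: 1.35
ee_pos: [423.1, -120.2, 404.7]
orientation: [3.141, -0.035, 0.0]
ft_force: [0.6, -0.7, -0.9]
width: 0.4
grasp_force: 0.0
```

step_arm(targets=[[[0.475,0.95,0,0,0,0,0],[0.475,0.95,0,0,0,0,0],[0.475,0.95,0,0,0,0,0],[0.475,0.95,0,0,0,0,0],[0,0,0,0,0,0,0]]])

```text
t: 1.98
ee_pos: [518.7, 70.8, 404.4]
orientation: [-3.141, 0.028, -0.001]
ft_force: [-0.1, -1.0, 0.7]
width: 0.1
grasp_force: 0.0
```

step_arm(targets=[[[0.446,0.98,0,0,0,0,0],[0,0,-0.8,0,0,0,0],[0,0,-0.8,0,0,0,0],[0,0,-0.8,0,0,0,0],[0,0,0,0,0,0,0]]])

```text
t: 2.6
ee_pos: [538.4, 116.0, 282.1]
orientation: [3.14, -0.036, -0.011]
ft_force: [-1.0, -0.0, 0.4]
width: 0.4
grasp_force: 0.0
```

```bash
python3 - <<'E'
from workcell import readout,get_image
import cv2
from h import proj
t=[541,120,102]
ims=[]
for n in("top","side"):
    u,v=proj(n,[541,120,80]).astype(int)
    a=get_image(n)["pixels"][v-50:v+50,u-50:u+50,::-1]
    ims.append(cv2.resize(a,(400,400),interpolation=cv2.INTER_CUBIC));print(n,u-50,v-50,proj(n,t))
cv2.imwrite("pics/near.png",cv2.hconcat(ims));o=readout.get_obs();print(o["ee_pos"],o["ft_force"])
E
```

```text
top 230 159 [279.94615428 208.63558383]
side 251 182 [301.05598073 225.43901348]
[540.1267998  116.53642599 285.28667556] [0.3779782  0.70157622 0.07860166]
```

View pics/near.png

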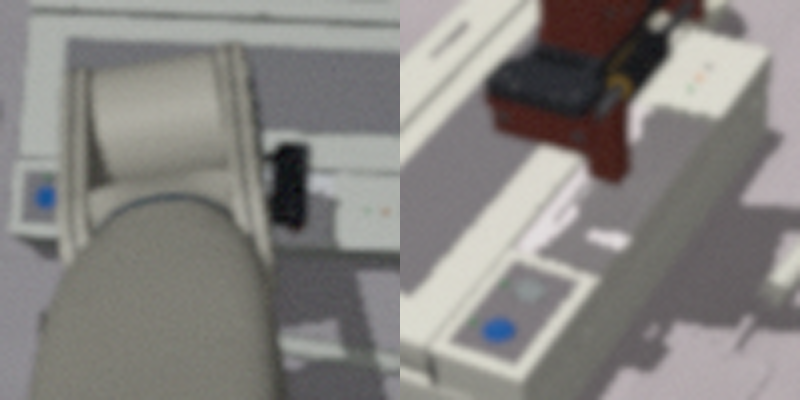

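The tip is at about (610,180) in the right half, over the shaded middle of the plate and where the projection puts it. I'll descend gently.

step_arm(targets=[[[0.02,0.07,-0.2,0,0,0,0],[0,0,-0.1,0,0,0,0],[0,0,-0.05,0,0,0,0],[0,0,0,0,0,0,0],[0,0,0,0,0,0,0]]])

```text
t: 3.32
ee_pos: [541.1, 120.6, 267.4]
orientation: [-3.141, 0.035, -0.0]
ft_force: [-0.2, 1.1, 0.4]
width: 0.7
grasp_force: 0.0
```

step_arm(targets=[[[0,0,-0.02,0,0,0,0],[0,0,-0.02,0,0,0,0],[0,0,-0.02,0,0,0,0],[0,0,0,0,0,0,0],[0,0,0,0,0,0,0]]])

```text
t: 3.95
ee_pos: [541.0, 120.6, 264.2]
orientation: [-3.141, 0.035, 0.0]
ft_force: [-0.4, -0.0, -0.4]
width: 0.5
grasp_force: 0.0
```

step_arm(targets=[[[0,0,-0.02,0,0,0,0],[0,0,-0.02,0,0,0,0],[0,0,0,0,0,0,0],[0,0,0,0,0,0,0],[0,0,0,0,0,0,0]]])

```text
t: 4.58
ee_pos: [541.0, 120.6, 262.2]
orientation: [-3.141, 0.035, -0.0]
ft_force: [-0.6, 0.0, 0.3]
width: 0.5
grasp_force: 0.0
```

step_arm(targets=[[[0,0,-0.02,0,0,0,0],[0,0,0,0,0,0,0],[0,0,0,0,0,0,0],[0,0,0,0,0,0,0],[0,0,0,0,0,0,0]]])

```text
t: 5.2
ee_pos: [541.0, 120.6, 261.2]
orientation: [-3.141, 0.035, -0.0]
ft_force: [0.1, -0.4, -1.1]
width: 0.7
grasp_force: 0.0
```

step_arm(targets=[[[0,0,-0.02,0,0,0,0],[0,0,0,0,0,0,0],[0,0,0,0,0,0,0],[0,0,0,0,0,0,0],[0,0,0,0,0,0,0]]])

```text
t: 5.82
ee_pos: [541.1, 120.6, 260.2]
orientation: [-3.141, 0.035, -0.0]
ft_force: [-0.5, 0.2, 2.4]
width: 0.2
grasp_force: 1.4
```

step_arm(targets=[[[0,0,-0.02,0,0,0,0],[0,0,0,0,0,0,0],[0,0,0,0,0,0,0],[0,0,0,0,0,0,0],[0,0,0,0,0,0,0]]])

```text
t: 6.45
ee_pos: [541.1, 120.6, 259.3]
orientation: [-3.141, 0.035, -0.0]
ft_force: [-0.7, 0.2, 3.8]
width: 0.2
grasp_force: 2.0
```

About 3 N and giving by 1 mm per step, so this is the button. I'll press it further.

step_arm(targets=[[[0,0,-0.02,0,0,0,0],[0,0,-0.02,0,0,0,0],[0,0,-0.01,0,0,0,0],[0,0,0,0,0,0,0],[0,0,0,0,0,0,0]]])

```text
t: 7.08
ee_pos: [541.1, 120.6, 256.8]
orientation: [-3.141, 0.035, -0.0]
ft_force: [-0.1, 0.3, 5.2]
width: 0.4
grasp_force: 2.6
```

step_arm(targets=[[[0,0,-0.02,0,0,0,0],[0,0,0,0,0,0,0],[0,0,0.1,0,0,0,0],[-0.3,0,0.3,0,0,0,0],[-0.8,0,0.5,0,0,0,0]]])

```text
t: 7.7
ee_pos: [486.0, 120.5, 300.4]
orientation: [3.141, -0.036, -0.001]
ft_force: [0.1, -0.3, -0.0]
width: 0.7
grasp_force: 0.0
```

step_arm(targets=[[[-0.5,0,0.8,0,0,0,0],[0,0,0.9,0,0,0,0],[0,0,0.9,0,0,0,0],[0,0,0,0,0,0,0],[0,0,0,0,0,0,0]]])

```text
t: 8.32
ee_pos: [460.4, 120.4, 429.9]
orientation: [3.141, -0.035, -0.002]
ft_force: [0.1, -0.8, 0.3]
width: 0.4
grasp_force: 0.0
```

step_arm(targets=[[[-0.8,-0.8,0,0,0,0,0],[-0.8,-0.8,0,0,0,0,0],[0,-0.9,0,0,0,0,0],[0,-0.9,0,0,0,0,0],[0,-0.9,0,0,0,0,0]]])

```text
t: 8.95
ee_pos: [380.2, -95.7, 429.1]
orientation: [-3.14, 0.034, 0.005]
ft_force: [0.8, -0.6, 0.2]
width: 0.5
grasp_force: 0.0
```

step_arm(targets=[[[0,-0.9,0,0,0,0,0],[0,-0.9,0,0,0,0,0],[0,0,0,0,0,0,0],[0,0,0,0,0,0,0],[0,0,0,0,0,0,0]]])

```text
t: 9.57
ee_pos: [380.8, -183.4, 430.0]
orientation: [-3.14, 0.033, 0.002]
ft_force: [0.3, 0.7, -0.1]
width: 0.9
grasp_force: 0.0
```

step_arm(targets=[[[0,0,0,0,0,0,0],[0,0,0,0,0,0,0],[0,0,0,0,0,0,0],[0,0,0,0,0,0,0],[0,0,0,0,0,0,0]]])

```text
t: 10.2
ee_pos: [381.0, -184.4, 430.7]
orientation: [3.141, -0.035, 0.0]
ft_force: [0.5, -0.1, 0.4]
width: 0.7
grasp_force: 0.0
```

```bash
python3 - <<'E'
from workcell import get_image
import cv2
ims=[cv2.resize(get_image(n)["pixels"][100:300,150:400,::-1],None,fx=1.6,fy=1.6) for n in("top","side")]
cv2.imwrite("pics/after.png",cv2.hconcat(ims))
E
```

```text
(no output)
```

View pics/after.png

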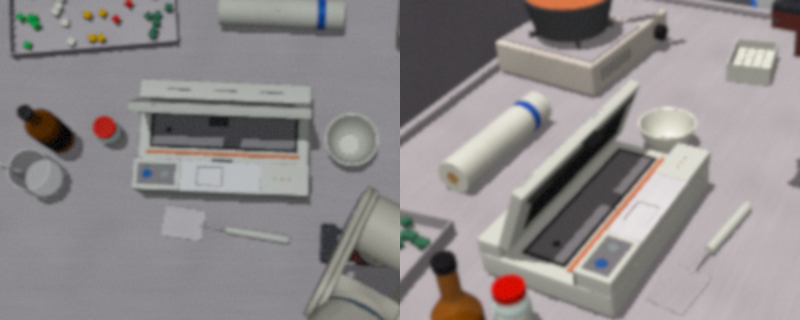

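The lid is standing open, and the jar, bowl and spatula haven't moved. I'll wait about another second so it settles, then hand in.

step_arm(targets=[[[0,0,0,0,0,0,0],[0,0,0,0,0,0,0],[0,0,0,0,0,0,0],[0,0,0,0,0,0,0],[0,0,0,0,0,0,0]]])

```text
t: 10.92
ee_pos: [381.0, -184.4, 430.7]
orientation: [3.141, -0.035, 0.0]
ft_force: [0.3, -0.7, 0.5]
width: 0.9
grasp_force: 0.0
```

step_arm(targets=[[[0,0,0,0,0,0,0],[0,0,0,0,0,0,0],[0,0,0,0,0,0,0],[0,0,0,0,0,0,0],[0,0,0,0,0,0,0]]])

```text
t: 11.55
ee_pos: [381.0, -184.4, 430.7]
orientation: [3.141, -0.035, -0.0]
ft_force: [-0.1, -0.5, 0.1]
width: 0.6
grasp_force: 0.0
```

```bash
python3 -c "
from workcell import ctrl
print(ctrl.close_job())"
```

```text
the job is handed in; nothing more can be done
None
```

I pressed the release button at about 5 N, the lid sprang open by itself, the arm moved clear with nothing else disturbed, and the job is handed in; no verdict came back. I found the button by its hairline in the camera image and confirmed it by touch, instead of feeling along the whole plate.

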